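Close the test kiln: pawl off, lid down

TASK

The bench kiln is loaded and its lid is propped part-open on the toothed quadrant. Using only your fingertips, press the red pawl tab down until the pawl snaps out of the teeth and stays out, then push the lid gently down until it is fully shut on the rim. Do not force the lid while the pawl is still in the teeth, do not lift the lid or let it slam, leave the pawl out, and leave the pots, jar and banding wheel around it undisturbed.

Things in the scene. Friction and masses are not known exactly. Their poses are not given: they have to be found in the camera images.
- kiln: Square bench test kiln, metal case 270 mm deep (x) by 280 mm wide (y), fixed, on a 360 x 360 x 10 mm slab. Origin: on the table under the centre of the case. Its +x axis points to its back (hinge side), +y to its left side, which carries the ratchet; z up. Rim at 160 mm; a grey controller box stands out 60 mm on the -y side, up to 143 mm high.
- lid_hinge (a point): Middle of the lid's hinge axis, in the kiln's frame at x 145, y 0, z 160 mm. The axis runs along the kiln's y. The lid reaches from here 280 mm to the front (kiln -x) and is 45 mm thick above the hinge plane, 280 mm wide; a bar handle stands out 35 mm from its front face (not needed).
- lid (a joint): Lid angle in rad: 0 = shut on the rim, grows as the front edge rises; starts 0.26 to 0.50. The lid is spring-balanced with a stiff hinge and stays where it is left; about 3 to 7 N down at lid_push moves it once the pawl is out. With the pawl in, it can be pushed down by one tooth (0.15 rad) at most and then is blocked.
- lid_push (a point): Point on the lid's flat top face on its centreline, 35 mm behind the front edge: 245 mm in front of the hinge axis and 46 mm above the hinge plane (the fireclay slab stands 1 mm proud of the metal band). A good place to push down. Axes turn with the lid (z normal to the top face). With the lid shut it is 206 mm above the table.
- pawl (a joint): Pawl angle in rad: about 0 (up to 0.14 when it rides on a tooth) = in the teeth; grows as the tab is pressed down; stop at 0.62 = out. An over-centre spring holds it at either end: centre at 0.30, past which it snaps out by itself and stays.
- pawl_tab (a point): On the top face of the red thumb tab (28 mm along kiln x, 56 along y, 8 thick) of the pawl, left of the kiln: 58 mm outside the lid's left edge, 21 mm from the tab's outer end, 138 to 145 mm up. It turns about an axis along kiln y, 46 mm behind (+x) and 16 mm below: full stroke about 28 mm down, 5 to 10 N. The open lid's edge is beside it: keep a wide gripper's long side along kiln x.
- mug: Bisque-pink mug, radius 41 mm, 88 mm high, loose; origin at the centre of its underside.
- glaze_jar: Blue glaze jar with white cap, radius 36 mm, about 85 mm high, loose; origin at the centre of its underside.
- bowl: Grey-brown clay bowl, rim radius 52 mm, 52 mm high, loose; origin at the centre of its underside.
- vase: Grey-brown vase, radius 60 mm, 135 mm high, standing loose on the banding wheel's top at 56 mm; origin at the centre of its underside.
- banding_wheel: Fixed grey turntable, radius 88 mm, 56 mm high, right of the kiln; origin at the centre of its underside.

How it is judged:
By the outcome, as a careful person would: the job done as asked, in the order asked, and still so for the second after the job is handed in, with the robot touching nothing.
It also fails if it takes over 48 s, if anything falls off the work surface, if the arm or the gripper's body presses on something with over 40 N, if the wrist force passes 120 N, or if a joint passes its speed limit or range.

ROBOT

A 6-joint arm with a two-finger parallel gripper is mounted at the origin on the work surface. World frame = base frame: x ahead of the robot, y to its left, z up, the work surface at z = 0. Lengths are in m, angles in rad, forces in N, time in s.
With the tool pointing down it reaches from about 0.375 to 0.975 m from the base axis. Payload 3.8 kg.
Tool frame: the origin (TCP) lies where the fingers leave the gripper's body, on its centre line; the fingertips stand ctrl.tip_extent ahead of it and the grasp point (between the pads) lies 45 mm ahead of it (ctrl.tip_extent is the distance from the TCP to the fingertips, in m); z points along the fingers, y is the line along which they close (so a half turn about z gives the same grasp; the last joint's range is limited). The gripper opens to 88 mm and grips with 3 to 60 N. Pads are 18 mm wide; open, the fingers measure 123 mm over their backs; the gripper's body (75 mm by 187 mm) begins 45 mm behind the grasp point.
Start: joints at [-1.18, 0.264, 1.604, -0, 1.274, -0.037], TCP at [0.28, -0.614, 0.303] pointing down, gripper open.
Joint ranges: [-2.63, 2.63], [-0.94, 2.18], [0.31, 2.57], [-1.31, 4.45], [0, 2.66], [-2.55, 2.55]. Speed limits (rad/s): [2.57, 2.57, 3.14, 3.14, 3.14, 3.14].

INTERFACE

Orientations are given as a unit quaternion [x, y, z, w].
In Python, from rig import status, cams, job, ctrl gives the robot as it stands.
- The arm moves only by the tool apply_moves, never from a script. Its argument "series" is a list of rows, each an object of numbers: "tx", "ty", "tz": the shift along the tool's x, y, z in mm; "ax", "ay", "az": the turn, a rotation vector about the tool's x, y, z in rad; "fingers": the closure, from -1 (fully open) to 1 (shut). In form: [{"tx": .., "ty": .., "tz": .., "ax": .., "ay": .., "az": .., "fingers": ..}, ...]. A call has exactly 5 rows; each row is the pose to reach, as a shift and turn from the pose commanded when the call began, along the tool's axes at that moment; what a row does not reach only later rows make up. A row lasts 1/10 s, in which the tool goes at most 50 mm and 8.59 degrees, less where a joint would pass 70% of its speed; a pose out of reach is approached as far as the arm can. A call with a gripper value outside its range is refused whole. The fingers move at their own pace and stop on an object; the grip force is fixed at half the most. Time passes only in rows, so rows that repeat a pose let the fingers close, or fill a call up. It gives the time, the measured TCP pose, the force, the opening and the grip force at its end, in the units of the state.
- status.read_state(): the state, without advancing time (a new reading comes with each control period).
- cams.read_camera(name): name is "side" or "top" or "wrist"; returns a dict with "pixels" (420x560x3 uint8, red, green, blue), "range_z" (420x560 float32, m along the optical axis (not along the pixel's ray), 0 where there is no reading), "intrinsics" (3x3 intrinsics, pixels), "R" (3x3) and "t" (3): a world point X has camera coordinates R X + t. Camera axes: x right, y down, z forward; pixel columns grow to the right and rows downward; lengths in m; the calibration is good to about 2 mm. The wrist camera is an equidistant fisheye: a pixel r from the principal point sees the ray r / f radians off the axis. A picture is of the moment at which its call begins.
- job.finish_job(): hands the job in; it is judged then, once.
The state is a dict: "clock": time; "joint_positions": joint angles; "joint_velocities": joint speeds; "joint_torque": joint torques, N m; "eef_pos": TCP position; "orientation": TCP orientation; "wrist_force": force on the tool from outside, world axes, zero at the start; "ft_torque": the same for the moment, N m; "grip_width": finger opening in m; "finger_force": force on a finger pad.
Only numpy, scipy, OpenCV 4.12 (cv2) and the standard library are available. Lean on these libraries where they do the work, as an engineer would, in place of code of your own. Each camera call takes 0.05 s, during which the arm holds its last target. There are 200 camera calls.

## Working session

There is one attempt and no reset: what is moved stays moved. The work goes in short steps, Python scripts to look and compute and a tool call to move; the robot and the scene stay as the last step left them, time stands still between calls to the robot, and variables do not carry over. Pictures are saved under pics/ and viewed, at most 10 in all, crops included, and the job is handed in when it is done.

Besides the shell and the picture viewer there is one more tool, called after "Call:" by a JSON object that holds its "method" and its "body". apply_moves: Moves the arm, as the interface text tells. Its arguments: {"type":"object","properties":{"series":{"type":"array","items":{"type":"object","properties":{"tx":{"type":"number"},"ty":{"type":"number"},"tz":{"type":"number"},"ax":{"type":"number"},"ay":{"type":"number"},"az":{"type":"number"},"fingers":{"type":"number"}}}}},"required":["series"]}

```bash
mkdir -p pics; ls; python3 - <<'E'
from rig import status,cams,ctrl
import cv2,numpy as np
print(status.read_state(),ctrl.tip_extent)
for n in("top","side"):
    c=cams.read_camera(n);cv2.imwrite(f"pics/{n}0.png",c["pixels"][:,:,::-1]);np.savez(f"{n}0.npz",**c)
    print(n,c["intrinsics"],c["R"],c["t"],(c["range_z"]>0).mean())
E
```

```text
pics
{'clock': 0.0, 'joint_positions': array([-1.17987614e+00,  2.64727173e-01,  1.60535654e+00, -4.98717850e-06,
        1.27369689e+00, -3.68861896e-02]), 'joint_velocities': array([-0.00044786,  0.00041695, -0.00165281,  0.00073288, -0.00084981,
       -0.00085883]), 'joint_torque': array([ 1.14331549e-03, -5.02111137e+01, -3.56872845e+01,  7.27840606e-02,
        2.93192372e-02, -1.56274295e-04]), 'eef_pos': array([ 0.2798317 , -0.61364317,  0.30141478]), 'orientation': array([ 9.77209069e-01,  2.12276328e-01, -1.94988984e-04, -1.07646170e-03]), 'wrist_force': array([ 0.58472578,  0.27427795, -0.02331477]), 'ft_torque': array([-0.02768269,  0.02073061,  0.03945872]), 'finger_force': 0.0, 'grip_width': 0.08820388013347528} 0.064
top [[480.47871143   0.         280.07776755]
 [  0.         480.47871143 206.39539689]
 [  0.           0.           1.        ]] [[-0.01889357 -0.99944445 -0.02745589]
 [-0.99695837  0.02090907 -0.0750788 ]
 [ 0.07561116  0.02595387 -0.99679955]] [0.00787912 0.52634816 1.68710341] 0.9958971088435374
side [[514.32845344   0.         281.14947314]
 [  0.         514.32845344 214.08807565]
 [  0.           0.           1.        ]] [[-0.87865845 -0.47744259  0.00281129]
 [-0.33295766  0.60851517 -0.72031138]
 [ 0.34219662 -0.63384372 -0.69364516]] [0.46444696 0.30811774 1.43498727] 0.9719515306122449
```

View pics/top0.png

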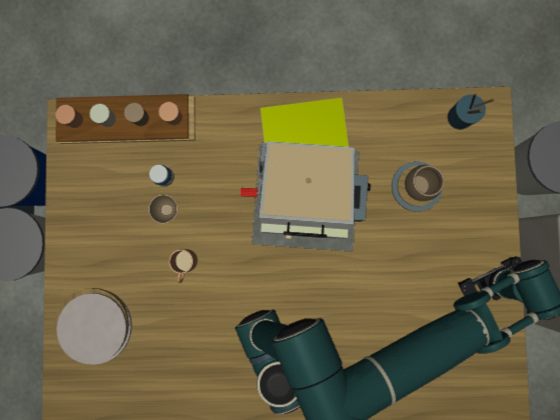

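View pics/side0.png

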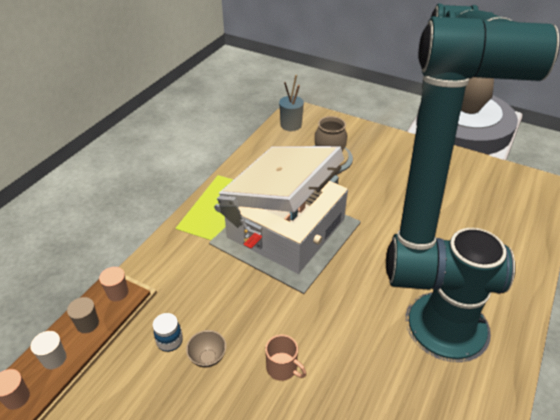

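The top view shows the red tab at (249,192), the tan lid over x 262–354 and y 145–222, and the controller at (361,197). The wheel and vase are at (420,185). The mug, bowl and jar are well left, at x 150–195. The side view shows the tab at (252,240).

```bash
cat > h.py <<'E'
import numpy as np,cv2
def pts(c):
    K=c["intrinsics"];z=c["range_z"];v,u=np.mgrid[:420,:560]
    P=np.stack([(u-K[0,2])/K[0,0]*z,(v-K[1,2])/K[1,1]*z,z],-1)
    return (P-c["t"])@c["R"]
def red(c):
    p=c["pixels"].astype(int);return (p[...,0]>130)&(p[...,1]<60)&(p[...,2]<60)&(c["range_z"]>0)
E
python3 - <<'E'
from h import *
for n in("top","side"):
    c=dict(np.load(f"{n}0.npz"));P=pts(c);m=red(c)
    v,u=np.nonzero(m);print(n,m.sum(),u.min(),u.max(),v.min(),v.max())
    q=P[m];print("red med",np.median(q,0),q.min(0),q.max(0)); t=q[q[:,2]>np.percentile(q[:,2],50)-.0];print(t.mean(0))
    if n=="top":
        hsv=cv2.cvtColor(c["pixels"],cv2.COLOR_RGB2HSV); print(hsv[180,330],hsv[160,280])
        r=P[155:210,272:345].reshape(-1,3)
        ctr=r.mean(0);nn=np.linalg.svd(r-ctr)[2][2];nn*=np.sign(nn[2])
        res=(r-ctr)@nn
        print("plane",ctr,nn,"tilt",np.arccos(nn[2]),"res",res.std())
        d=np.abs((P-ctr)@nn)<.006
        d&=P[...,2]>.17
        d=d.astype(np.uint8);k,l,s,_=cv2.connectedComponentsWithStats(d);i=l[180,330]
        w=(l==i); X=P[w]
        # in-plane frame: f = downhill normal horizontal dir
        h=np.array([nn[0],nn[1],0]);h/=np.linalg.norm(h) # normal tilts to back(+x kiln)
        print("kiln +x dir",h, "yaw",np.arctan2(h[1],h[0]))
        rect=cv2.minAreaRect(X[:,:2].astype(np.float32));print(rect,cv2.boxPoints(rect),X[:,2].min(),X[:,2].max())
        print("slab P",[P[y,x] for y,x in((245,256),(247,352),(232,257))])
E
```

```text
top 126 241 256 188 196
red med [0.56673416 0.09906283 0.1447663 ] [0.5524373  0.07207716 0.13775578] [0.58148747 0.12306024 0.15568625]
[0.56641319 0.0985849  0.14839944]
[ 20  84 171] [ 21  84 170]
plane [ 0.58105548 -0.09540019  0.26756114] [ 0.96551039 -0.03777924  0.25760903] tilt 1.3102494271572567 res 0.04648526585526991
kiln +x dir [ 0.99923535 -0.03909885  0.        ] yaw -0.039108821403901595
((0.5834081172943115, -0.09751442074775696), (0.27954304218292236, 0.015974916517734528), 88.02086639404297) [[ 0.57059836 -0.23692672]
 [ 0.5865637  -0.23747842]
 [ 0.5962179   0.04189788]
 [ 0.5802525   0.04244958]] 0.24643245276866285 0.2705763577752029
slab P [array([0.39125461, 0.08636917, 0.00393675]), array([ 0.37786679, -0.25379027,  0.0118431 ]), array([0.43744705, 0.08182919, 0.00735423])]
side 108 245 260 234 247
red med [0.56755754 0.0974446  0.14230081] [0.55608616 0.06932556 0.13622536] [0.58309346 0.12346769 0.14790507]
[0.5682275  0.09913196 0.14414959]
```

```bash
python3 - <<'E'
from h import *
c=dict(np.load("top0.npz"));P=pts(c)
for y in range(146,246,5): print(y,np.round(P[y,290],3),np.round(P[y,330],3))
r=P[160:205,280:335].reshape(-1,3)
A=np.c_[r[:,:2],np.ones(len(r))];s=np.linalg.lstsq(A,r[:,2],rcond=None)[0];print(s,np.std(A@s-r[:,2]))
m=(np.abs(P[...,0]*s[0]+P[...,1]*s[1]+s[2]-P[...,2])<.012)&(P[...,2]>.17)
l=cv2.connectedComponents(m.astype(np.uint8))[1];X=P[l==l[180,330]]
R=cv2.minAreaRect(X[:,:2].astype(np.float32));print(R,cv2.boxPoints(R),X[:,2].min(),X[:,2].max())
# slab extents
for y in (215,235): print([ (x,*np.round(P[y,x],3)) for x in range(246,266,2)])
E
```

```text
146 [ 0.704 -0.043  0.21 ] [ 0.701 -0.17   0.21 ]
151 [ 0.685 -0.043  0.224] [ 0.683 -0.169  0.218]
156 [ 0.669 -0.042  0.225] [ 0.667 -0.168  0.222]
161 [ 0.652 -0.042  0.233] [ 0.65  -0.167  0.228]
166 [ 0.636 -0.042  0.236] [ 0.633 -0.166  0.236]
171 [ 0.619 -0.041  0.246] [ 0.616 -0.165  0.242]
176 [ 0.603 -0.041  0.248] [ 0.599 -0.164  0.252]
181 [ 0.586 -0.041  0.257] [ 0.583 -0.163  0.255]
186 [ 0.57  -0.04   0.265] [ 0.566 -0.162  0.272]
191 [ 0.554 -0.04   0.27 ] [ 0.551 -0.161  0.271]
196 [ 0.537 -0.04   0.286] [ 0.535 -0.16   0.278]
201 [ 0.522 -0.04   0.289] [ 0.519 -0.159  0.288]
206 [ 0.506 -0.039  0.295] [ 0.504 -0.158  0.295]
211 [ 0.491 -0.039  0.295] [ 0.489 -0.158  0.297]
216 [ 0.476 -0.039  0.307] [ 0.473 -0.156  0.306]
221 [ 0.461 -0.038  0.296] [ 0.459 -0.156  0.306]
226 [ 0.451 -0.037  0.161] [ 0.445 -0.157  0.285]
231 [ 0.435 -0.037  0.16 ] [ 0.432 -0.166  0.161]
236 [ 0.42  -0.036  0.111] [ 0.416 -0.166  0.154]
241 [ 0.403 -0.035  0.007] [ 0.4   -0.177  0.012]
[-1.13797447  0.16712548  0.94472471] 0.09844485425003134
((0.5905844569206238, -0.0973423570394516)
[... 788 characters left out ...]
4, np.float64(0.48), np.float64(0.038), np.float64(0.305))]
[(246, np.float64(0.428), np.float64(0.122), np.float64(0.003)), (248, np.float64(0.427), np.float64(0.115), np.float64(0.003)), (250, np.float64(0.427), np.float64(0.107), np.float64(0.003)), (252, np.float64(0.427), np.float64(0.101), np.float64(-0.003)), (254, np.float64(0.427), np.float64(0.092), np.float64(0.01)), (256, np.float64(0.427), np.float64(0.085), np.float64(0.014)), (258, np.float64(0.427), np.float64(0.078), np.float64(0.012)), (260, np.float64(0.426), np.float64(0.071), np.float64(0.016)), (262, np.float64(0.426), np.float64(0.064), np.float64(0.007)), (264, np.float64(0.426), np.float64(0.057), np.float64(0.012))]
```

```bash
python3 - <<'E'
from h import *
c=dict(np.load("top0.npz"));P=pts(c);ok=c["range_z"]>0
r=P[150:215,272:345][ok[150:215,272:345]]
A=np.c_[r[:,:2],np.ones(len(r))];s=np.linalg.lstsq(A,r[:,2],rcond=None)[0];print(s,np.std(A@s-r[:,2]),"tilt",np.arctan(np.hypot(*s[:2])))
m=ok&(np.abs(P[...,0]*s[0]+P[...,1]*s[1]+s[2]-P[...,2])<.015)&(P[...,2]>.17)
l=cv2.connectedComponents(m.astype(np.uint8))[1];X=P[l==l[180,330]]
R=cv2.minAreaRect(X[:,:2].astype(np.float32));print(R,cv2.boxPoints(R),X[:,2].min(),X[:,2].max())
a=np.deg2rad(R[2]); a=a-np.pi/2 if a>.8 else a; print("yaw rect",a)
th=np.arctan(np.hypot(*s[:2]))
ex=np.array([np.cos(a),np.sin(a)])
# hinge estimate from front top edge: at distance 280 along, 45 up
B=cv2.boxPoints(R);f=B[np.argsort(B@ex)];fm=f[:2].mean(0);bm=f[2:].mean(0)
print("front mid",fm,"back mid",bm)
H=fm+ex*(.28*np.cos(th)+.045*np.sin(th));print("hinge",H,"kiln origin",H-ex*.145)
p=H-ex*(.245*np.cos(th)+.046*np.sin(th));print("lid_push",p,.16+.245*np.sin(th)+.046*np.cos(th),"plane z",s@[*p,1])
ey=np.array([-ex[1],ex[0]])
print("tab in kiln frame",[(np.array([.5672,.0985])-H+ex*.145)@e for e in(ex,ey)])
E
```

```text
[-0.4094738   0.0393317   0.50199441] 0.0030089358600188317 tilt 0.39025963160009947
((0.583582878112793, -0.08921939134597778), (0.2961307466030121, 0.25586840510368347), 85.1587142944336) [[ 0.443609   -0.22595939]
 [ 0.6985645  -0.24755365]
 [ 0.72355676  0.04752061]
 [ 0.46860123  0.06911486]] 0.19659777969955142 0.31467187441453903
yaw rect -0.08449637559187062
front mid [ 0.4561051  -0.07842226] back mid [ 0.71106064 -0.10001652]
hinge [ 0.73118637 -0.10172111] kiln origin [ 0.58670368 -0.08948371]
lid_push [ 0.48797892 -0.08112191] 0.29574626650067193 plane z 0.29898916958110966
tab in kiln frame [np.float64(-0.03529914708095325), np.float64(0.185667007717454)]
```

Call:
{"method": "apply_moves", "body": {"series": [{"tz": -30, "az": -0.14, "fingers": 1}, {"tz": -60, "az": -0.28, "fingers": 1}, {"tz": -90, "az": -0.42, "fingers": 1}, {"tz": -120, "az": -0.56, "fingers": 1}, {"tz": -140, "az": -0.7, "fingers": 1}]}}

```text
invalid input at $.series[0]: expected keys tx, ty, tz, ax, ay, az, fingers
```

```bash
cat > to.py <<'E'
# usage: to.py x y ztip yaw_of_tool_y : shift and turn in tool axes (mm, rad) to put the fingertip there pointing down
import sys,numpy as np
from scipy.spatial.transform import Rotation as R
from rig import status,ctrl
x,y,z,a=map(float,sys.argv[1:5]);s=status.read_state()
Q=R.from_quat(s["orientation"]);yv=np.array([np.cos(a),np.sin(a),0]);zv=np.array([0,0,-1.])
G=R.from_matrix(np.c_[np.cross(yv,zv),yv,zv])
T=np.array([x,y,z])-ctrl.tip_extent*zv
print(s["clock"],"tcp",s["eef_pos"].round(4),"shift",(Q.inv().apply(T-s["eef_pos"])*1e3).round(1),"turn",(Q.inv()*G).as_rotvec().round(3),"F",s["wrist_force"].round(2),"w",s["grip_width"])
E
python3 to.py .558 .105 .37 -.09
```

```text
0.1 tcp [ 0.2798 -0.6137  0.3015] shift [ 551.3 -538.8 -131.3] turn [-2.000e-03 -1.000e-03 -1.053e+00] F [ 0.58  0.11 -0.01] w 0.08858238997936681
```

Call:
{"method": "apply_moves", "body": {"series": [{"tx": 0, "ty": 0, "tz": -30, "ax": 0, "ay": 0, "az": -0.14, "fingers": 1}, {"tx": 0, "ty": 0, "tz": -60, "ax": 0, "ay": 0, "az": -0.28, "fingers": 1}, {"tx": 0, "ty": 0, "tz": -90, "ax": 0, "ay": 0, "az": -0.42, "fingers": 1}, {"tx": 0, "ty": 0, "tz": -120, "ax": 0, "ay": 0, "az": -0.56, "fingers": 1}, {"tx": 0, "ty": 0, "tz": -140, "ax": 0, "ay": 0, "az": -0.7, "fingers": 1}]}}

```text
clock: 0.6
eef_pos: [0.2801, -0.6143, 0.445]
orientation: [0.844, 0.537, -0.0, 0.001]
wrist_force: [-0.2, -0.7, 0.2]
grip_width: 0.0501
finger_force: 0.0
```

```bash
python3 to.py .558 .105 .37 -.09
```

```text
0.6 tcp [ 0.2801 -0.6143  0.445 ] shift [769.3 -52.8   9.9] turn [ 0.001  0.002 -0.347] F [-0.18 -0.7   0.23] w 0.05011661548225991
```

Call:
{"method": "apply_moves", "body": {"series": [{"tx": 40, "ty": -3, "tz": 0, "ax": 0, "ay": 0, "az": -0.07, "fingers": 1}, {"tx": 85, "ty": -6, "tz": 0, "ax": 0, "ay": 0, "az": -0.14, "fingers": 1}, {"tx": 130, "ty": -9, "tz": 0, "ax": 0, "ay": 0, "az": -0.21, "fingers": 1}, {"tx": 175, "ty": -12, "tz": 0, "ax": 0, "ay": 0, "az": -0.28, "fingers": 1}, {"tx": 220, "ty": -15, "tz": 0, "ax": 0, "ay": 0, "az": -0.35, "fingers": 1}]}}

```text
clock: 1.1
eef_pos: [0.3609, -0.4072, 0.4421]
orientation: [0.738, 0.674, 0.0, -0.0]
wrist_force: [0.7, -0.1, 0.5]
grip_width: 0.0103
finger_force: 0.0
```

```bash
python3 to.py .558 .105 .37 -.09
```

```text
1.1 tcp [ 0.3609 -0.4072  0.4421] shift [527.9 149.9   8.4] turn [-0.    -0.001 -0.001] F [ 0.7  -0.09  0.5 ] w 0.0103259216202072
```

Call:
{"method": "apply_moves", "body": {"series": [{"tx": 45, "ty": 13, "tz": 0, "ax": 0, "ay": 0, "az": 0, "fingers": 1}, {"tx": 90, "ty": 26, "tz": 0, "ax": 0, "ay": 0, "az": 0, "fingers": 1}, {"tx": 135, "ty": 39, "tz": 0, "ax": 0, "ay": 0, "az": 0, "fingers": 1}, {"tx": 180, "ty": 52, "tz": 0, "ax": 0, "ay": 0, "az": 0, "fingers": 1}, {"tx": 225, "ty": 65, "tz": 0, "ax": 0, "ay": 0, "az": 0, "fingers": 1}]}}

```text
clock: 1.6
eef_pos: [0.4465, -0.1891, 0.4424]
orientation: [0.739, 0.673, -0.0, -0.0]
wrist_force: [1.5, 0.1, -0.5]
grip_width: 0.001
finger_force: 0.0
```

Call:
{"method": "apply_moves", "body": {"series": [{"tx": 45, "ty": 13, "tz": 0, "ax": 0, "ay": 0, "az": 0, "fingers": 1}, {"tx": 90, "ty": 26, "tz": 0, "ax": 0, "ay": 0, "az": 0, "fingers": 1}, {"tx": 135, "ty": 39, "tz": 0, "ax": 0, "ay": 0, "az": 0, "fingers": 1}, {"tx": 180, "ty": 52, "tz": 0, "ax": 0, "ay": 0, "az": 0, "fingers": 1}, {"tx": 225, "ty": 65, "tz": 0, "ax": 0, "ay": 0, "az": 0, "fingers": 1}]}}

```text
clock: 2.1
eef_pos: [0.5321, 0.029, 0.4423]
orientation: [0.739, 0.674, -0.0, -0.0]
wrist_force: [0.4, -0.8, -0.7]
grip_width: 0.0007
finger_force: 0.0
```

```bash
python3 to.py .558 .105 .37 -.09
```

```text
2.1 tcp [0.5321 0.029  0.4423] shift [78.1 18.7  8.3] turn [-0.     0.    -0.003] F [ 0.38 -0.85 -0.72] w 0.0006967077935412274
```

Call:
{"method": "apply_moves", "body": {"series": [{"tx": 40, "ty": 10, "tz": 0, "ax": 0, "ay": 0, "az": 0, "fingers": 1}, {"tx": 78, "ty": 19, "tz": 0, "ax": 0, "ay": 0, "az": 0, "fingers": 1}, {"tx": 78, "ty": 19, "tz": 30, "ax": 0, "ay": 0, "az": 0, "fingers": 1}, {"tx": 78, "ty": 19, "tz": 50, "ax": 0, "ay": 0, "az": 0, "fingers": 1}, {"tx": 78, "ty": 19, "tz": 50, "ax": 0, "ay": 0, "az": 0, "fingers": 1}]}}

```text
clock: 2.6
eef_pos: [0.5565, 0.1032, 0.3882]
orientation: [0.739, 0.674, -0.003, -0.002]
wrist_force: [-0.7, 0.2, -0.0]
grip_width: 0.0004
finger_force: 0.0
```

```bash
python3 to.py .558 .105 .165 -.09; python3 - <<'E'
from h import *
from rig import cams
cs={n:cams.read_camera(n) for n in("wrist","side")}
cv2.imwrite("pics/wr1.png",np.hstack([cs[n]["pixels"] for n in cs])[:, :,::-1][:, :])
im=np.hstack([cs["wrist"]["pixels"][:,60:500],cs["side"]["pixels"][100:310,160:340].repeat(2,0).repeat(2,1)])
cv2.imwrite("pics/wr1.png",im[:,:,::-1]);w=cs["wrist"];m=red(w);v,u=np.nonzero(m);print(m.sum(),u.mean(),v.mean(),u.min(),u.max(),v.min(),v.max(),w["intrinsics"],w["t"])
# fisheye to world at z=.145
K=w["intrinsics"]
for uu,vv in((u.mean(),v.mean()),):
    d=np.array([uu-K[0,2],vv-K[1,2]]);r=np.hypot(*d);t=r/K[0,0];ray=np.array([*(d/r*np.sin(t)),np.cos(t)])@w["R"];o=-w["R"].T@w["t"]
    print("tab",o+ray*(.145-o[2])/ray[2],o)
E
```

```text
2.6 tcp [0.5565 0.1032 0.3882] shift [  2.2   2.5 159.2] turn [-0.008  0.002 -0.002] F [-0.67  0.19 -0.03] w 0.0003615909974249523
1324 300.3202416918429 194.1774924471299 287 313 168 220 [[325.1922621    0.         284.6434298 ]
 [  0.         325.1922621  207.62333518]
 [  0.           0.           1.        ]] [-0.54144334  0.0887354   0.51612107]
tab [0.56977226 0.09489818 0.145     ] [0.56300539 0.16972049 0.47078202]
```

View pics/wr1.png

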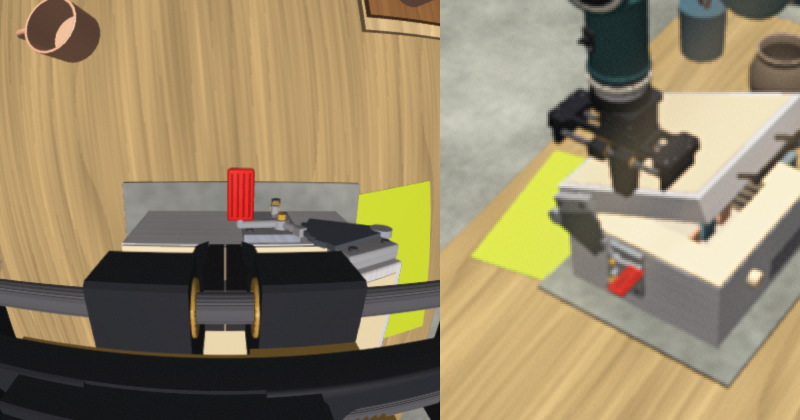

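Wrist view: the whole red tab is visible, u 287–313 and v 168–220 in the full frame. The dark quadrant is to its right, near the hinge. In the side view the closed fingers hang beside the lid's left edge. I'll check the clearance to the quadrant for the gripper's body.

```bash
python3 - <<'E'
from h import *
c=dict(np.load("top0.npz"));P=pts(c);ok=c["range_z"]>0
a=-.09;ex=np.array([np.cos(a),np.sin(a)]);ey=np.array([-ex[1],ex[0]]);t=np.array([.568,.103])
for n in("top","side"):
    c=dict(np.load(f"{n}0.npz"));P=pts(c);ok=c["range_z"]>0
    X=P[ok];d=X[:,:2]-t;kx=d@ex;ky=d@ey
    for x0 in np.arange(-.12,.14,.02):
        m=(kx>x0)&(kx<x0+.02)&(ky>-.06)&(ky<.1)&(X[:,2]>.165)
        m2=m
        print(n,round(x0,2),m.sum(),ky[m].max().round(3) if m.any() else "",X[m,2].max().round(3) if m.any() else "")
E
```

```text
top -0.12 0  
top -0.1 2 -0.058 0.3
top -0.08 5 -0.059 0.305
top -0.06 2 -0.058 0.293
top -0.04 5 -0.058 0.287
top -0.02 6 -0.059 0.279
top 0.0 2 -0.058 0.266
top 0.02 4 -0.058 0.265
top 0.04 3 -0.059 0.253
top 0.06 15 -0.041 0.245
top 0.08 43 -0.04 0.24
top 0.1 31 -0.041 0.23
top 0.12 32 -0.039 0.222
side -0.12 0  
side -0.1 37 -0.057 0.298
side -0.08 49 -0.056 0.304
side -0.06 52 -0.056 0.292
side -0.04 43 -0.056 0.284
side -0.02 41 -0.055 0.279
side 0.0 45 -0.055 0.268
side 0.02 43 -0.056 0.263
side 0.04 33 -0.054 0.248
side 0.06 73 -0.038 0.246
side 0.08 122 -0.036 0.238
side 0.1 85 -0.037 0.224
side 0.12 81 -0.039 0.217
```

```bash
sed -i 's/^T=/tl=float(sys.argv[5]) if len(sys.argv)>5 else 0\nG=G*R.from_rotvec([0,tl,0]);zv=G.apply([0,0,1])\nT=/' to.py; python3 to.py .5626 .1095 .165 -.09 -.2
```

```text
2.7 tcp [0.5579 0.1029 0.3923] shift [ 19.8   4.3 164.6] turn [-0.002 -0.2   -0.003] F [0.2  0.29 0.46] w 0.0004876807253667575
```

Call:
{"method": "apply_moves", "body": {"series": [{"tx": 20, "ty": 4, "tz": 10, "ax": 0, "ay": -0.1, "az": 0, "fingers": 1}, {"tx": 20, "ty": 4, "tz": 40, "ax": 0, "ay": -0.2, "az": 0, "fingers": 1}, {"tx": 20, "ty": 4, "tz": 80, "ax": 0, "ay": -0.2, "az": 0, "fingers": 1}, {"tx": 20, "ty": 4, "tz": 120, "ax": 0, "ay": -0.2, "az": 0, "fingers": 1}, {"tx": 20, "ty": 4, "tz": 155, "ax": 0, "ay": -0.2, "az": 0, "fingers": 1}]}}

```text
clock: 3.2
eef_pos: [0.5648, 0.1226, 0.2379]
orientation: [0.736, 0.67, -0.073, 0.068]
wrist_force: [0.1, 0.1, -0.2]
grip_width: 0.0002
finger_force: 0.0
```

```bash
python3 - <<'E'
from h import *
from rig import cams
cs={n:cams.read_camera(n) for n in("wrist","side")}
im=np.hstack([cs["wrist"]["pixels"][:,60:500],cs["side"]["pixels"][100:310,160:340].repeat(2,0).repeat(2,1)])
cv2.imwrite("pics/wr2.png",im[:,:,::-1])
E
python3 to.py .5626 .1095 .115 -.09 -.2
```

```text
3.3 tcp [0.5616 0.1216 0.2337] shift [12.   2.5 54.6] turn [-0.008  0.002 -0.002] F [-0.22 -0.53 -0.32] w 0.00032883974524235783
```

View pics/wr2.png

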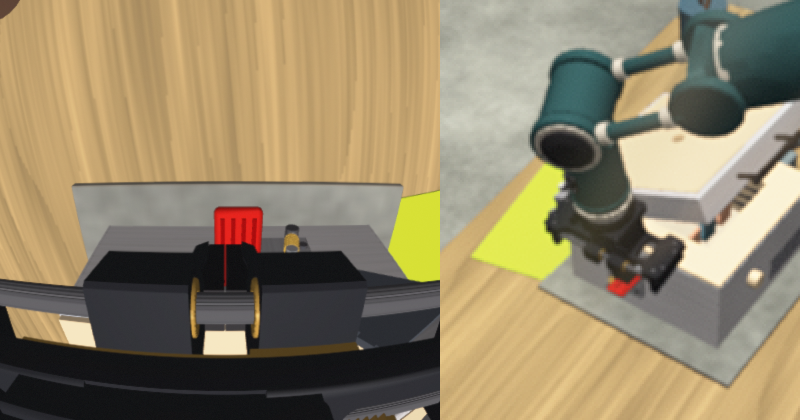

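The fingertips are over the tab at (238,225), a little forward of its centre. The side view shows the gripper clear of the lid and quadrant. Pressing now.

Call:
{"method": "apply_moves", "body": {"series": [{"tx": 2, "ty": 1, "tz": 9, "ax": 0, "ay": 0, "az": 0, "fingers": 1}, {"tx": 4, "ty": 1, "tz": 18, "ax": 0, "ay": 0, "az": 0, "fingers": 1}, {"tx": 6, "ty": 2, "tz": 26, "ax": 0, "ay": 0, "az": 0, "fingers": 1}, {"tx": 7, "ty": 2, "tz": 32, "ax": 0, "ay": 0, "az": 0, "fingers": 1}, {"tx": 8, "ty": 2, "tz": 36, "ax": 0, "ay": 0, "az": 0, "fingers": 1}]}}

```text
clock: 3.8
eef_pos: [0.5661, 0.1231, 0.2011]
orientation: [0.736, 0.67, -0.074, 0.067]
wrist_force: [-1.5, 0.7, 1.6]
grip_width: 0.0002
finger_force: 0.8
```

Call:
{"method": "apply_moves", "body": {"series": [{"tx": 1, "ty": 0, "tz": 4, "ax": 0, "ay": 0, "az": 0, "fingers": 1}, {"tx": 2, "ty": 0, "tz": 8, "ax": 0, "ay": 0, "az": 0, "fingers": 1}, {"tx": 2, "ty": 0, "tz": 10, "ax": 0, "ay": 0, "az": 0, "fingers": 1}, {"tx": 3, "ty": 0, "tz": 13, "ax": 0, "ay": 0, "az": 0, "fingers": 1}, {"tx": 3, "ty": 0, "tz": 13, "ax": 0, "ay": 0, "az": 0, "fingers": 1}]}}

```text
clock: 4.3
eef_pos: [0.5659, 0.1233, 0.187]
orientation: [0.735, 0.67, -0.074, 0.067]
wrist_force: [-0.4, 0.3, -0.4]
grip_width: 0.0003
finger_force: 0.0
```

```bash
python3 to.py .5626 .1095 .115 -.09 -.2
```

```text
4.3 tcp [0.5659 0.1233 0.187 ] shift [ 0.6 -2.   9.3] turn [-0.001  0.    -0.003] F [-0.43  0.32 -0.44] w 0.0003133664775979372
```

Call:
{"method": "apply_moves", "body": {"series": [{"tx": 0, "ty": 0, "tz": -20, "ax": 0, "ay": 0, "az": 0, "fingers": 1}, {"tx": 0, "ty": 0, "tz": -60, "ax": 0, "ay": 0, "az": 0, "fingers": 1}, {"tx": 0, "ty": 0, "tz": -105, "ax": 0, "ay": 0, "az": 0, "fingers": 1}, {"tx": 0, "ty": 0, "tz": -150, "ax": 0, "ay": 0, "az": 0, "fingers": 1}, {"tx": 0, "ty": 0, "tz": -190, "ax": 0, "ay": 0, "az": 0, "fingers": 1}]}}

```text
clock: 4.8
eef_pos: [0.5697, 0.1613, 0.3764]
orientation: [0.736, 0.67, -0.073, 0.068]
wrist_force: [1.2, 0.4, -0.1]
grip_width: 0.0006
finger_force: 0.0
```

```bash
python3 - <<'E'
from h import *
from rig import cams
c=cams.read_camera("side");m=red(c);q=pts(c)[m];print(m.sum(),np.median(q,0),q.min(0),q.max(0))
w=cams.read_camera("wrist")
im=np.hstack([w["pixels"][:,60:500],c["pixels"][100:310,160:340].repeat(2,0).repeat(2,1)])
cv2.imwrite("pics/wr3.png",im[:,:,::-1])
E
python3 to.py .488 -.081 .36 -.09 0
```

```text
124 [0.57088324 0.09605303 0.11317959] [0.55931108 0.06853759 0.10383938] [0.58248787 0.12296152 0.12374168]
4.9 tcp [0.5721 0.1624 0.3818] shift [-253.7  -60.9    6.3] turn [ 0.012  0.195 -0.003] F [0.53 0.15 0.01] w 0.0004636709864472985
```

View pics/wr3.png

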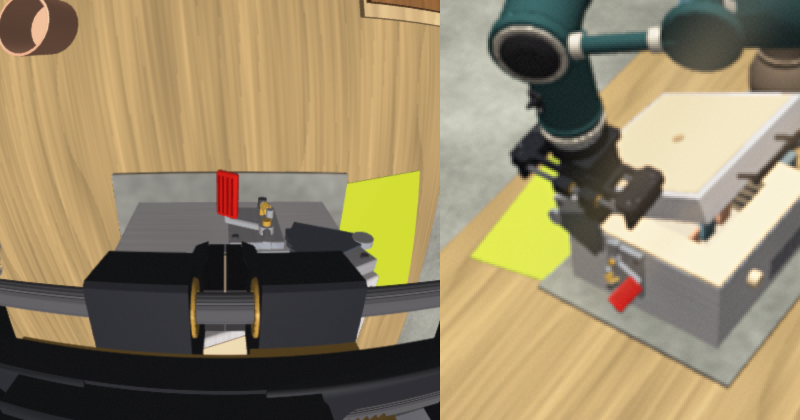

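The pawl stays out: the tab sits at about 0.113 m, 29 mm lower than before, at (228,193) in the wrist view. The lid hasn't moved. Next I go over lid_push.

Call:
{"method": "apply_moves", "body": {"series": [{"tx": 0, "ty": 0, "tz": -40, "ax": 0, "ay": 0.05, "az": 0, "fingers": 1}, {"tx": -40, "ty": -10, "tz": -40, "ax": 0, "ay": 0.1, "az": 0, "fingers": 1}, {"tx": -85, "ty": -20, "tz": -35, "ax": 0, "ay": 0.2, "az": 0, "fingers": 1}, {"tx": -130, "ty": -30, "tz": -25, "ax": 0, "ay": 0.2, "az": 0, "fingers": 1}, {"tx": -175, "ty": -42, "tz": -15, "ax": 0, "ay": 0.2, "az": 0, "fingers": 1}]}}

```text
clock: 5.4
eef_pos: [0.5112, -0.0049, 0.4228]
orientation: [0.739, 0.673, 0.0, 0.0]
wrist_force: [0.8, -0.3, -1.2]
grip_width: 0.0005
finger_force: 0.0
```

```bash
python3 to.py .488 -.081 .34 -.09 0
```

```text
5.4 tcp [ 0.5112 -0.0049  0.4228] shift [-77.9 -16.   18.8] turn [ 0.     0.    -0.003] F [ 0.76 -0.29 -1.16] w 0.0005228481398036206
```

Call:
{"method": "apply_moves", "body": {"series": [{"tx": -39, "ty": -8, "tz": 0, "ax": 0, "ay": 0, "az": 0, "fingers": 1}, {"tx": -78, "ty": -15, "tz": 5, "ax": 0, "ay": 0, "az": 0, "fingers": 1}, {"tx": -78, "ty": -15, "tz": 20, "ax": 0, "ay": 0, "az": 0, "fingers": 1}, {"tx": -78, "ty": -15, "tz": 35, "ax": 0, "ay": 0, "az": 0, "fingers": 1}, {"tx": -78, "ty": -15, "tz": 45, "ax": 0, "ay": 0, "az": 0, "fingers": 1}]}}

```text
clock: 5.9
eef_pos: [0.4894, -0.0785, 0.3756]
orientation: [0.739, 0.674, -0.001, -0.001]
wrist_force: [0.8, 0.3, 0.6]
grip_width: 0.0002
finger_force: 0.0
```

Call:
{"method": "apply_moves", "body": {"series": [{"tx": 0, "ty": 0, "tz": 4, "ax": 0, "ay": 0, "az": 0, "fingers": 1}, {"tx": 0, "ty": 0, "tz": 8, "ax": 0, "ay": 0, "az": 0, "fingers": 1}, {"tx": 0, "ty": 0, "tz": 12, "ax": 0, "ay": 0, "az": 0, "fingers": 1}, {"tx": 0, "ty": 0, "tz": 16, "ax": 0, "ay": 0, "az": 0, "fingers": 1}, {"tx": 0, "ty": 0, "tz": 20, "ax": 0, "ay": 0, "az": 0, "fingers": 1}]}}

```text
clock: 6.4
eef_pos: [0.4905, -0.079, 0.3592]
orientation: [0.739, 0.674, 0.001, 0.001]
wrist_force: [-1.2, -0.9, 5.6]
grip_width: 0.0005
finger_force: 2.0
```

Call:
{"method": "apply_moves", "body": {"series": [{"tx": 0, "ty": 0, "tz": 4, "ax": 0, "ay": 0, "az": 0, "fingers": 1}, {"tx": 0, "ty": 0, "tz": 8, "ax": 0, "ay": 0, "az": 0, "fingers": 1}, {"tx": 0, "ty": 0, "tz": 12, "ax": 0, "ay": 0, "az": 0, "fingers": 1}, {"tx": 0, "ty": 0, "tz": 16, "ax": 0, "ay": 0, "az": 0, "fingers": 1}, {"tx": 0, "ty": 0, "tz": 20, "ax": 0, "ay": 0, "az": 0, "fingers": 1}]}}

```text
clock: 6.9
eef_pos: [0.4898, -0.0794, 0.3378]
orientation: [0.739, 0.673, -0.0, -0.0]
wrist_force: [-1.6, 0.5, 5.1]
grip_width: 0.0002
finger_force: 2.0
```

Call:
{"method": "apply_moves", "body": {"series": [{"tx": 0, "ty": 0, "tz": 5, "ax": 0, "ay": 0, "az": 0, "fingers": 1}, {"tx": 0, "ty": 0, "tz": 10, "ax": 0, "ay": 0, "az": 0, "fingers": 1}, {"tx": 0, "ty": 0, "tz": 15, "ax": 0, "ay": 0, "az": 0, "fingers": 1}, {"tx": 0, "ty": 0, "tz": 20, "ax": 0, "ay": 0, "az": 0, "fingers": 1}, {"tx": 0, "ty": 0, "tz": 25, "ax": 0, "ay": 0, "az": 0, "fingers": 1}]}}

```text
clock: 7.4
eef_pos: [0.4898, -0.0793, 0.3126]
orientation: [0.739, 0.673, -0.0, -0.0]
wrist_force: [-2.9, 0.7, 4.2]
grip_width: 0.0005
finger_force: 2.1
```

Call:
{"method": "apply_moves", "body": {"series": [{"tx": 0, "ty": 0, "tz": 5, "ax": 0, "ay": 0, "az": 0, "fingers": 1}, {"tx": 0, "ty": 0, "tz": 10, "ax": 0, "ay": 0, "az": 0, "fingers": 1}, {"tx": 0, "ty": 0, "tz": 14, "ax": 0, "ay": 0, "az": 0, "fingers": 1}, {"tx": 0, "ty": 0, "tz": 17, "ax": 0, "ay": 0, "az": 0, "fingers": 1}, {"tx": 0, "ty": 0, "tz": 20, "ax": 0, "ay": 0, "az": 0, "fingers": 1}]}}

```text
clock: 7.9
eef_pos: [0.4899, -0.0793, 0.2928]
orientation: [0.739, 0.673, -0.0, -0.0]
wrist_force: [-3.3, -0.4, 4.9]
grip_width: 0.0001
finger_force: 2.1
```

Call:
{"method": "apply_moves", "body": {"series": [{"tx": 0, "ty": 0, "tz": 3, "ax": 0, "ay": 0, "az": 0, "fingers": 1}, {"tx": 0, "ty": 0, "tz": 6, "ax": 0, "ay": 0, "az": 0, "fingers": 1}, {"tx": 0, "ty": 0, "tz": 9, "ax": 0, "ay": 0, "az": 0, "fingers": 1}, {"tx": 0, "ty": 0, "tz": 12, "ax": 0, "ay": 0, "az": 0, "fingers": 1}, {"tx": 0, "ty": 0, "tz": 14, "ax": 0, "ay": 0, "az": 0, "fingers": 1}]}}

```text
clock: 8.4
eef_pos: [0.4898, -0.0793, 0.2787]
orientation: [0.739, 0.673, -0.0, -0.0]
wrist_force: [-2.8, 0.0, 3.9]
grip_width: 0.0004
finger_force: 2.1
```

Call:
{"method": "apply_moves", "body": {"series": [{"tx": 0, "ty": 0, "tz": 2, "ax": 0, "ay": 0, "az": 0, "fingers": 1}, {"tx": 0, "ty": 0, "tz": 4, "ax": 0, "ay": 0, "az": 0, "fingers": 1}, {"tx": 0, "ty": 0, "tz": 6, "ax": 0, "ay": 0, "az": 0, "fingers": 1}, {"tx": 0, "ty": 0, "tz": 7, "ax": 0, "ay": 0, "az": 0, "fingers": 1}, {"tx": 0, "ty": 0, "tz": 8, "ax": 0, "ay": 0, "az": 0, "fingers": 1}]}}

```text
clock: 8.9
eef_pos: [0.4899, -0.0793, 0.271]
orientation: [0.739, 0.673, -0.0, -0.0]
wrist_force: [-3.8, 1.4, 4.4]
grip_width: 0.0002
finger_force: 2.1
```

Call:
{"method": "apply_moves", "body": {"series": [{"tx": 0, "ty": 0, "tz": 0.5, "ax": 0, "ay": 0, "az": 0, "fingers": 1}, {"tx": 0, "ty": 0, "tz": 1, "ax": 0, "ay": 0, "az": 0, "fingers": 1}, {"tx": 0, "ty": 0, "tz": 1, "ax": 0, "ay": 0, "az": 0, "fingers": 1}, {"tx": 0, "ty": 0, "tz": 1, "ax": 0, "ay": 0, "az": 0, "fingers": 1}, {"tx": 0, "ty": 0, "tz": 1, "ax": 0, "ay": 0, "az": 0, "fingers": 1}]}}

```text
clock: 9.4
eef_pos: [0.4901, -0.0793, 0.2701]
orientation: [0.739, 0.673, 0.0, 0.0]
wrist_force: [-1.7, 0.7, 2.7]
grip_width: 0.0004
finger_force: 1.2
```

Call:
{"method": "apply_moves", "body": {"series": [{"tx": 0, "ty": 0, "tz": 0.5, "ax": 0, "ay": 0, "az": 0, "fingers": 1}, {"tx": 0, "ty": 0, "tz": 1, "ax": 0, "ay": 0, "az": 0, "fingers": 1}, {"tx": 0, "ty": 0, "tz": 1, "ax": 0, "ay": 0, "az": 0, "fingers": 1}, {"tx": 0, "ty": 0, "tz": 1, "ax": 0, "ay": 0, "az": 0, "fingers": 1}, {"tx": 0, "ty": 0, "tz": 1, "ax": 0, "ay": 0, "az": 0, "fingers": 1}]}}

```text
clock: 9.9
eef_pos: [0.49, -0.0793, 0.2693]
orientation: [0.739, 0.673, 0.0, 0.0]
wrist_force: [-2.1, -0.5, 4.7]
grip_width: 0.0005
finger_force: 2.4
```

Call:
{"method": "apply_moves", "body": {"series": [{"tx": 0, "ty": 0, "tz": 0.5, "ax": 0, "ay": 0, "az": 0, "fingers": 1}, {"tx": 0, "ty": 0, "tz": 0.5, "ax": 0, "ay": 0, "az": 0, "fingers": 1}, {"tx": 0, "ty": 0, "tz": 1, "ax": 0, "ay": 0, "az": 0, "fingers": 1}, {"tx": 0, "ty": 0, "tz": 1, "ax": 0, "ay": 0, "az": 0, "fingers": 1}, {"tx": 0, "ty": 0, "tz": 1, "ax": 0, "ay": 0, "az": 0, "fingers": 1}]}}

```text
clock: 10.4
eef_pos: [0.49, -0.0793, 0.2691]
orientation: [0.739, 0.673, 0.0, 0.0]
wrist_force: [-4.3, 1.0, 8.1]
grip_width: 0.0005
finger_force: 4.4
```

Call:
{"method": "apply_moves", "body": {"series": [{"tx": 0, "ty": 0, "tz": 0.5, "ax": 0, "ay": 0, "az": 0, "fingers": 1}, {"tx": 0, "ty": 0, "tz": 1, "ax": 0, "ay": 0, "az": 0, "fingers": 1}, {"tx": 0, "ty": 0, "tz": 1.5, "ax": 0, "ay": 0, "az": 0, "fingers": 1}, {"tx": 0, "ty": 0, "tz": 1.5, "ax": 0, "ay": 0, "az": 0, "fingers": 1}, {"tx": 0, "ty": 0, "tz": 1.5, "ax": 0, "ay": 0, "az": 0, "fingers": 1}]}}

```text
clock: 10.9
eef_pos: [0.4899, -0.0793, 0.2688]
orientation: [0.739, 0.673, 0.0, 0.0]
wrist_force: [-8.4, 1.9, 14.8]
grip_width: 0.0001
finger_force: 7.4
```

Call:
{"method": "apply_moves", "body": {"series": [{"tx": 0, "ty": 0, "tz": -5, "ax": 0, "ay": 0, "az": 0, "fingers": 1}, {"tx": 0, "ty": 0, "tz": -20, "ax": 0, "ay": 0, "az": 0, "fingers": 1}, {"tx": 0, "ty": 0, "tz": -60, "ax": 0, "ay": 0, "az": 0, "fingers": 1}, {"tx": 0, "ty": 0, "tz": -110, "ax": 0, "ay": 0, "az": 0, "fingers": 1}, {"tx": 0, "ty": 0, "tz": -150, "ax": 0, "ay": 0, "az": 0, "fingers": 1}]}}

```text
clock: 11.4
eef_pos: [0.4903, -0.0793, 0.4196]
orientation: [0.739, 0.673, 0.001, 0.001]
wrist_force: [0.6, -0.2, -0.0]
grip_width: 0.0003
finger_force: 0.0
```

```bash
python3 - <<'E'
from h import *
from rig import cams
c=cams.read_camera("side");P=pts(c);m=red(c);print("tab",m.sum(),np.median(P[m],0))
ok=c["range_z"]>0;r=P[ok&(P[...,2]>.195)&(P[...,2]<.225)&(P[...,0]>.5)&(P[...,0]<.68)&(P[...,1]>-.2)&(P[...,1]<.03)]
A=np.c_[r[:,:2],np.ones(len(r))];s=np.linalg.lstsq(A,r[:,2],rcond=None)[0];print(len(r),s,r[:,2].mean())
cv2.imwrite("pics/end.png",c["pixels"][:,:,::-1])
E
```

```text
tab 129 [0.57002855 0.09626206 0.11381155]
2974 [-1.35869992e-05  1.05673642e-04  2.03611745e-01] 0.20359539886871006
```

View pics/end.png

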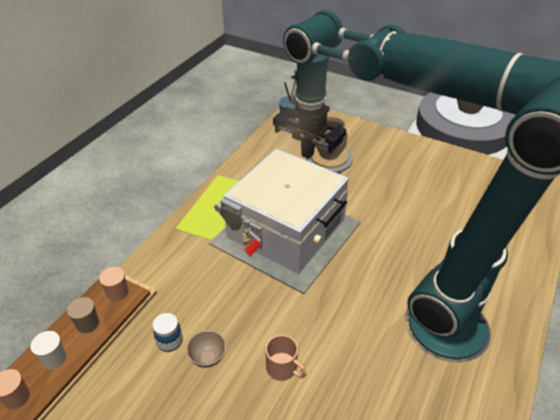

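The picture shows the lid flat and shut at (285,190), with zero fitted slope. The tab is still down at (252,247), the loose items are where they were, and the gripper is clear.

```bash
python3 -c "
from rig import job;print(job.finish_job())"
```

```text
the job is handed in; nothing more can be done
None
```

The pawl is snapped out and stayed out, the lid is fully shut on the rim, the items around the kiln look undisturbed, and the job was handed in at about 11.5 s.

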